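Fit the spindle extension to a door operator and keep it pressed home

TASK

The door operator lying on the trolley needs its spindle extension fitted: push the knife's blade into the notch in the front of the hinged grey spindle cover, lever the cover up with it until it stands upright or farther back, and lay the knife down flat on the trolley top. Then take the steel spindle extension (the hub with the splined stub on top, not the plain sleeve), turn it until its splines mesh with the spindle's, slide it down and press it fully home against the spring washer. Finish still holding it pressed down so that its grub screw can be tightened: do not let go, and leave the other things on the trolley where they are.

Things in the scene. Friction and masses are not known exactly. Their poses are not given: they have to be found in the camera images.
- operator: Swing-door operator: long aluminium housing with grey end caps, fixed on the trolley, spindle up. Origin: on the spindle axis at trolley-top level; z up; -x is the front, towards the robot. Housing from x = -55 to +55, y = -385 to +125 mm; its top face is 70 mm up.
- cover: Grey plastic hinged cover over the spindle, a shell 102 x 100 x 40 mm high, walls 3 mm, open below. Origin: middle of the hinge line (along y, at operator x = +50, z = +72 mm); closed it has the operator's axes and reaches to x = -102 mm. It opens about y, front edge up and back: its z axis leans 0 (shut) to 1.95 rad. Stiff hinge (0.1 N m friction, cover 0.12 kg): stays at any angle.
- pry_notch (a point): Middle of the notch in the cover's front wall, on its outer face (moves with the cover, has its axes): an opening 36 mm wide (y) and 12 mm high, up from the wall's lower edge, so 6 mm above and below this point. The wall is 3 mm thick; behind it 30 mm are free before the spindle's spring washer.
- knife: Stiff-bladed joiner's knife lying flat: wooden handle 115 (x) x 24 (y) x 22 mm high; flat blade 95 long x 22 wide x 2.5 mm thick runs on along +x at mid height of the handle. Origin: under the handle's middle (handle x = -57 to +57 mm), z up. Balances at about x = +35 mm. 0.12 kg.
- blade_tip (a point): Tip of the knife's blade, in the middle of its thickness: 152 mm ahead of and 11 mm above the knife's origin; axes of the knife.
- extension: Steel spindle extension, standing: blackened hub 38 mm diameter, 41 mm high, on it a stub 22 mm high with four splines in a cross, 24 mm across, 6 mm wide, along x and y. Origin: centre of the underside, z up. In the underside a socket 29 mm deep that fits the spindle, slots in line with the stub's splines (every quarter turn is alike); play about 1 mm sideways, 0.12 rad. 0.24 kg.
- spindle_top (a point): Centre of the spindle's top, 100 mm above the trolley, under the cover; z up. Its four splines, 24 mm across and 6 mm wide, lie along x and y and begin 2 mm lower. Turns only against 0.8 N m. Extension's underside below this point: 4 mm resting unmeshed on the splines, 18 mm meshed and touching the free spring washer, 24 mm fully home.
- spring_ring (a joint): Spring washer round the spindle's foot (36 mm diameter), pushed down by the extension: 0 free (its top 82 mm above the trolley) to 0.006 m fully down. Takes 5 N to start and 12 N fully down; lifts the extension again when let go.
- sleeve: Plain blackened steel sleeve without splines, 38 mm diameter, 60 mm high, an open tube standing near the extension; not needed. Origin: centre of its underside.
- spacer_block: Wooden spacer block 45 x 90 x 32 mm high, lying between the robot and the operator; leave it. Origin: centre of its underside.
- hammer: Fibreglass hammer with yellow shaft, 290 mm long, 110 mm across the head, 27 mm high, lying at the right, head towards the robot; leave it. Origin: under the shaft's middle, x along the shaft towards the head.
- bowl: White ceramic bowl, 144 mm across, 58 mm high, at the far left; leave it. Origin: centre of its underside.
- tape_measure: Black tape measure 72 x 36 x 58 mm high, standing at the left beside the bowl; leave it. Origin: centre of its underside.
There are look-alikes about, which are no part of the job. Leave any turquoise look-alike of the extension alone.

How it is judged (in metres and radians):
On the way, in this order (a step that is already met when the one before it is completed fails the run):
1. the knife's blade is lifting the cover (angle between cover's own z axis and vertical above 0.2 rad and contact force between knife and cover above 0.3 N), for 0.1 s.
2. the cover stands open, upright or farther (angle between cover's own z axis and vertical above 1.45 rad), for 0.2 s.
3. the extension's splines are meshed with the spindle's (z of extension in the frame of spindle_top below -0.012 m and horizontal distance between extension and spindle_top below 0.004 m and angle between extension's own z axis and vertical below 0.12 rad), for 0.1 s.
At the end, for the whole second after the job is handed in: Cover open at least 77 degrees; knife lying still on the trolley top; extension meshed on the spindle, centred within 3 mm, upright within 4.5 degrees, underside over 21.5 mm below the spindle top; the gripper (3 N or more on it) keeps the spring washer down by over 4 of its 6 mm (angle between cover's own z axis and vertical above 1.35 rad and z of extension in the frame of spindle_top below -0.0215 m and horizontal distance between extension and spindle_top below 0.003 m and angle between extension's own z axis and vertical below 0.08 rad and (angle between the x axis of extension and the x axis of spindle_top, either way round below 0.2 rad or angle between the x axis of extension and the y axis of spindle_top, either way round below 0.2 rad) and value of joint spring_ring above 0.004 m and contact force between the fingers and extension above 3 N and linear speed of each of extension, knife below 0.02 m/s and height (world z) of knife between -0.02 and 0.022 m and height (world z) of blade_tip below 0.03 m); the arm keeps its last pose, push and grip.
It fails at once if another thing on the trolley is shifted by more than 3 cm (distance of any of sleeve, spacer_block, hammer, bowl, tape_measure from where it was at the start of the episode above 0.03 m).
It also fails if it takes over 72 s, if anything falls off the work surface, if the arm or the gripper's body presses on something with over 40 N, if the wrist force passes 120 N, or if a joint passes its speed limit or range.

ROBOT

A 7-joint arm with a two-finger parallel gripper is mounted at the origin on the work surface. World frame = base frame: x ahead of the robot, y to its left, z up, the work surface at z = 0. Lengths are in m, angles in degrees, forces in N, time in s.
With the tool pointing down it reaches from about 0.425 to 0.875 m from the base axis. Payload 4.7 kg.
Tool frame: the origin (TCP) lies midway between the tips of the shut fingers; the grasp point (between the pads) lies 19 mm behind it (env.grip_point_offset is the distance from the TCP to the grasp point, in m); z points along the fingers, y is the line along which they close (so a half turn about z gives the same grasp; the last joint's range is limited). The gripper opens to 87 mm and grips with 3 to 60 N. Pads are 19 mm wide; open, the fingers measure 117 mm over their backs; the gripper's body (75 mm by 190 mm) begins 51 mm behind the grasp point.
Start: joints at [74.433, 18.392, -4.016, 83.108, 1.295, 78.541, -3.26], TCP at [0.183, -0.624, 0.223] pointing down, gripper open.
Joint ranges: [-163.93, 163.93], [-17.29, 119.83], [-79.2, 71.16], [3.27, 140.29], [-89.18, 269.18], [5.43, 117.66], [-154.24, 154.24]. Speed limits (degrees/s): [147.25, 147.25, 180, 180, 180, 180, 180].

INTERFACE

Orientations are given as [roll, pitch, yaw] about the fixed x, y, z axes, in that order (R = Rz(yaw) Ry(pitch) Rx(roll)).
In Python, from cell import env gives the robot as it stands.
- The arm moves only by the shell command python3 -m jog 'ROWS' [FORCE]. ROWS is JSON, a list of rows, each a list of 7 numbers: the shift along the tool's x, y, z in m, then the turn, a rotation vector about the tool's x, y, z in rad, then the finger opening in m, from 0 to 0.087. A call has 1 to 12 rows; each row shifts and turns the commanded pose from where the row before left it, along the tool's axes as they then stand; what a row does not reach is not made up. A row lasts 1/12 s, in which the tool goes at most 41.7 mm and 7.16 degrees, less where a joint would pass 70% of its speed; a pose out of reach is approached as far as the arm can. A call is refused whole if a number of a shift passes 0.0417 or a number of a turn 0.125, either way. A call with a gripper value outside its range is refused whole. The fingers move at their own pace and stop on an object; FORCE is the grip in N (left out, the last holds). Time passes only in rows, so rows that do not move let the fingers close. It gives the time, the measured TCP pose, the force, the opening and the grip force at its end, in the units of the state.
- env.get_obs(): the state, without advancing time (a new reading comes with each control period).
- env.read_camera(name): name is "side" or "top"; returns the picture (400x640x3 uint8, blue, green, red); there is no depth.
- env.get_calibration(name): a dict with "fov_y" (degrees; the focal length in pixels is half the picture's height over the tangent of half this angle, whatever the lens; pixels are square), "cx", "cy" (the principal point, pixels), "pose" (4x4, takes a point from camera to world coordinates). Camera axes: x right, y up, looking along -z (the intrinsics and any distortion apply to the point x, -y, -z); pixel columns grow to the right and rows downward; lengths in m; the calibration is good to about 2 mm. A picture is of the moment at which its call begins. get_calibration takes no time and is no camera call.
- env.sign_off(): hands the job in; it is judged then, once.
The state is a dict: "time_s": time; "qpos": joint angles; "joint_velocities": joint speeds; "effort": joint torques, N m; "tool_pos": TCP position; "tool_rot": TCP orientation; "force": force on the tool from outside, world axes, zero at the start; "wrist_torque": the same for the moment, N m; "grip_width": finger opening in m; "grasp_force": force on a finger pad.
Only numpy, scipy, OpenCV 4.12 (cv2) and the standard library are available. Lean on these libraries where they do the work, as an engineer would, in place of code of your own. Each camera call takes 0.05 s, during which the arm holds its last target. There are 200 camera calls.

## Working session

There is one attempt and no reset: what is moved stays moved. The work goes in short steps, Python scripts to look and compute and a shell command to move; the robot and the scene stay as the last step left them, time stands still between calls to the robot, and variables do not carry over. Pictures are saved under pics/ and viewed, at most 10 in all, crops included, and the job is handed in when it is done.

```bash
ls; mkdir -p pics
python3 - <<'E'
from cell import env
import cv2, numpy as np
np.set_printoptions(precision=4,suppress=True)
for n in("top","side"):
    im=env.read_camera(n); cv2.imwrite(f"pics/{n}0.png",im)
    c=env.get_calibration(n); print(n,{k:(np.array(v) if k=="pose" else v) for k,v in c.items()})
print(env.get_obs()); print(env.grip_point_offset)
E
```

```text
pics
top {'fov_y': 51.96576632249896, 'cx': 321.2359717689465, 'cy': 197.87573416161746, 'pose': array([[-0.0034,  0.9873, -0.1586,  0.304 ],
       [-0.9996, -0.0075, -0.0254, -0.0236],
       [-0.0263,  0.1585,  0.987 ,  1.1366],
       [ 0.    ,  0.    ,  0.    ,  1.    ]])}
side {'fov_y': 43.59356100752589, 'cx': 325.4221033400843, 'cy': 206.31538600183342, 'pose': array([[-0.9913,  0.048 , -0.1226,  0.3274],
       [-0.1302, -0.4958,  0.8586,  1.0806],
       [-0.0195,  0.8671,  0.4977,  0.7282],
       [ 0.    ,  0.    ,  0.    ,  1.    ]])}
{'time_s': 0.1, 'qpos': array([74.4339, 18.4366, -4.0137, 83.1662,  1.2961, 78.5415, -3.259 ]), 'joint_velocities': array([ 0.0476, -0.0418, -0.068 , -0.2459, -0.0083,  0.0348,  0.1056]), 'effort': array([ -0.001 , -49.2572,  -0.4061, -31.3399,  -0.064 ,   0.0395,
         0.0001]), 'tool_pos': array([ 0.183 , -0.6232,  0.2216]), 'tool_rot': array([-179.9011,    0.0071,   16.3752]), 'force': array([ 0.8837, -0.541 ,  0.3475]), 'wrist_torque': array([ 0.0055,  0.0326, -0.0184]), 'grasp_force': 0.0, 'grip_width': 0.08746539968040613}
0.0187
```

View pics/top0.png

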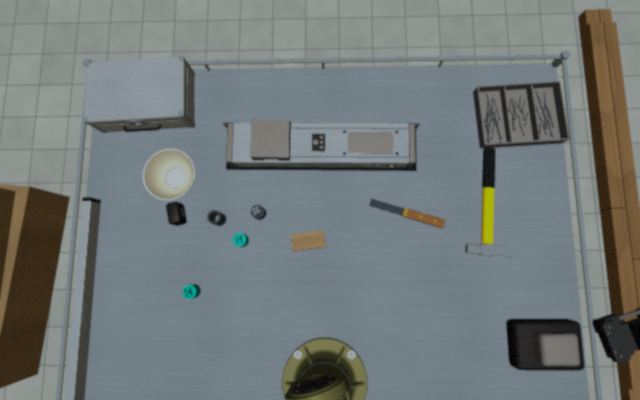

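View pics/side0.png

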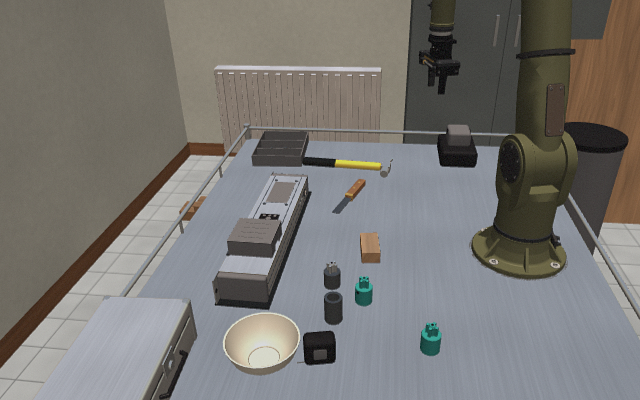

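```bash
cat > h.py <<'E'
import numpy as np, cv2
from cell import env
from scipy.spatial.transform import Rotation as R
np.set_printoptions(precision=4,suppress=True)
C={n:env.get_calibration(n) for n in("top","side")}
def foc(c): return 200/np.tan(np.radians(c["fov_y"])/2)
def ray(n,u,v):
    c=C[n];P=np.array(c["pose"]);f=foc(c)
    d=P[:3,:3]@np.array([(u-c["cx"])/f,-(v-c["cy"])/f,-1]);return P[:3,3],d/np.linalg.norm(d)
def onz(n,u,v,z):
    o,d=ray(n,u,v);return o+d*(z-o[2])/d[2]
def tri(a,b):
    (o1,d1),(o2,d2)=ray("top",*a),ray("side",*b)
    s=np.linalg.lstsq(np.c_[d1,-d2],o2-o1,rcond=None)[0]
    p,q=o1+s[0]*d1,o2+s[1]*d2;return (p+q)/2,np.linalg.norm(p-q)
def proj(n,p):
    c=C[n];P=np.array(c["pose"]);q=P[:3,:3].T@(np.array(p)-P[:3,3]);f=foc(c)
    return np.array([c["cx"]+f*q[0]/-q[2],c["cy"]-f*q[1]/-q[2]])
E
python3 - <<'E'
from h import *
print("base",proj("top",[0,0,0]),proj("side",[0,0,0]))
for n in("top","side"):
    im=cv2.imread(f"pics/{n}0.png");h=cv2.cvtColor(im,cv2.COLOR_BGR2HSV)
    m=cv2.inRange(h,(5,110,90),(20,255,255))
    r,l,s,c=cv2.connectedComponentsWithStats(m)
    for i in range(1,r):
        if 40<s[i,4]<1500:
            pts=np.argwhere(l==i)[:,::-1].astype(np.float32);b=cv2.minAreaRect(pts);print(n,"wood",c[i],s[i,4],b)
    d=cv2.inRange(h,(0,0,0),(180,255,75)); r,l,s,c=cv2.connectedComponentsWithStats(d)
    for i in range(1,r):
        if 60<s[i,4]<800: print(n,"dark",c[i],s[i])
t=cv2.imread("pics/top0.png");s=cv2.imread("pics/side0.png")
a=cv2.resize(t[112:232,205:455],None,fx=3.2,fy=3.2,interpolation=cv2.INTER_CUBIC)
b=cv2.resize(s[170:330,205:415],None,fx=3.7,fy=3.7,interpolation=cv2.INTER_CUBIC)
cv2.imwrite("pics/a.png",a);cv2.imwrite("pics/b.png",b)
E
```

```text
base [324.0396 381.4174] [517.2524 250.864 ]
top wood [ 19.11 192.67] 100 ((19.0, 194.0), (14.0, 18.0), 90.0)
top wood [ 10.9537 254.1651] 648 ((8.414493560791016, 259.5111389160156), (12.570131301879883, 127.4736557006836), 11.003541946411133)
top wood [424.8505 218.0569] 281 ((425.0963439941406, 218.1789093017578), (38.21726989746094, 7.75839376449585), 16.69924545288086)
top wood [634.7863 375.674 ] 454 ((634.0, 374.5), (49.0, 10.0), 90.0)
top dark [557.082   61.5574] [552  56  12  11  61]
top dark [318.0081 142.0161] [313 134  11  17 124]
top dark [269.4923 158.2308] [253 157  37   3  65]
top dark [  4.4145 224.6901] [  0 189  15 102 784]
top dark [386.3481 206.7152] [371 200  32  15 158]
top dark [175.824  213.2667] [166 202  20  24 375]
top dark [260.88 213.56] [255 207  11  12  75]
top dark [216.6173 217.7531] [208 211  18  14 162]
side wood [204.9129 149.2509] 287 ((206.75743103027344, 149.4257354736328), (36.816375732421875, 11.24392032623291), 5.710593223571777)
side wood [354.4052 188.3922] 153 ((354.54730224609375, 188.0337677001953), (8.602325439453125, 24.063261032104492), 35.53767776489258)
side wood [193.2397 208.7877] 146 ((193.74000549316406, 208.1800079345703), (5.800000190734863, 31.400001525878906), 36.869895935058594)
side wood [370.2848 256.962 ] 158 ((370.5, 257.0), (8.0, 17.0), 90.0)
side dark [254.0985 246.6976] [226 222  56  35 721]
side dark [513.2815 269.1769] [471 241  94  38 373]
side dark [331.5409 281.0636] [324 270  16  20 220]
side dark [332.8202 308.8223] [324 292  19  33 484]
side dark [172.3934 353.5545] [164 315  26  63 211]
side dark [422.5286 343.9857] [420 335   8  19  70]
side dark [175.0189 375.5868] [159 350  29  50 317]
```

View pics/a.png

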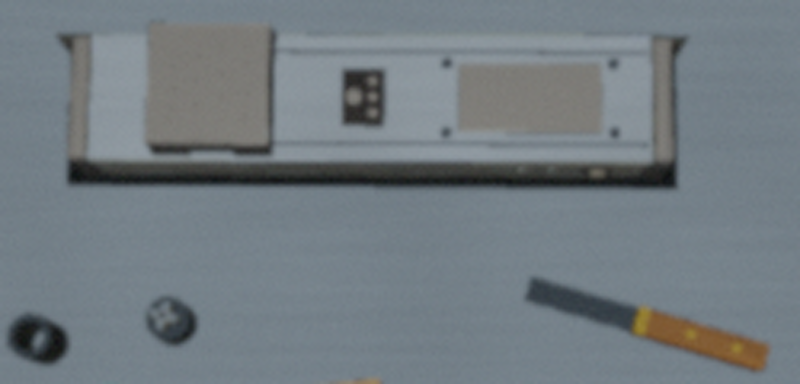

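View pics/b.png

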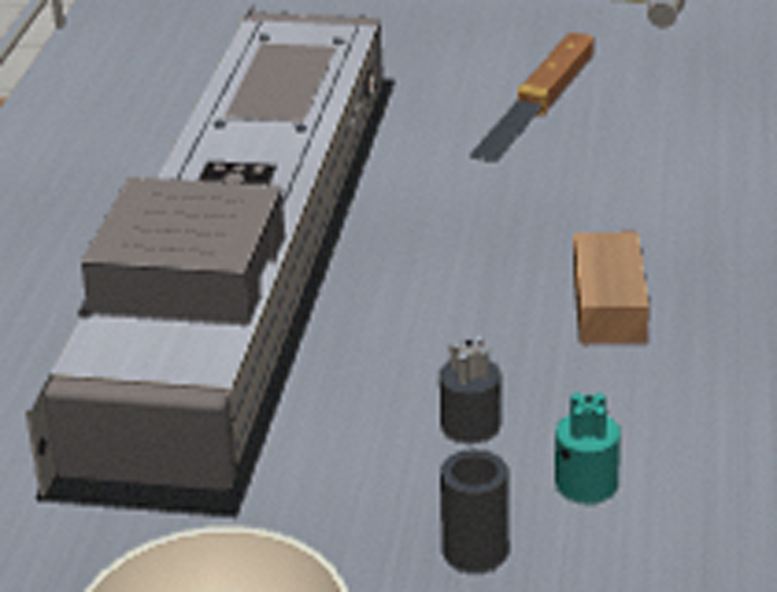

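Run:
```python
from h import *
A=lambda x,y:((x+.5)/3.2-.5+205,(y+.5)/3.2-.5+112)
B=lambda x,y:((x+.5)/3.7-.5+205,(y+.5)/3.7-.5+170)
for k,p in dict(TL=(147,23),TR=(273,27),BR=(271,148),BL=(146,145)).items(): print("cover",k,onz("top",*A(*p),.112))
for k,p in dict(BL=(83,263),BR=(247,275),TR=(285,187),TL=(130,178)).items(): print("coverS",k,onz("side",*B(*p),.112))
for p in ((68,185),(676,187)): print("front bottom",onz("top",*A(*p),0))
for p in ((72,37),(672,37),(672,162),(71,163)): print("housing top",onz("top",*A(*p),0.07))
print("tip",onz("top",*A(529,289),.011),tri(A(529,289),B(484,157)))
print("hend",onz("top",*A(766,357),.011))
print("hfront",onz("top",*A(636,321),.016))
print("handle c",onz("top",424.85,218.06,.018))
print("ext",onz("top",*A(163,317),.063),tri(A(163,317),B(469,344)))
print("hubbottom mid side",onz("side",*B(471,432),0))
print("sleeve",tri(A(40,340),B(475,470)))
# orange handle/ext upscale
t=cv2.imread("pics/top0.png");s=cv2.imread("pics/side0.png")
a=cv2.resize(t[197:229,242:274],None,fx=12,fy=12,interpolation=cv2.INTER_CUBIC)
b=cv2.resize(s[256:296,314:350],None,fx=11,fy=9.6,interpolation=cv2.INTER_CUBIC)
cv2.imwrite("pics/c.png",np.hstack([a,b]))
```

```text
cover TL [0.68   0.1874 0.112 ]
cover TR [0.6752 0.0839 0.112 ]
cover BR [0.5735 0.0846 0.112 ]
cover BL [0.5771 0.1858 0.112 ]
coverS BL [0.6772 0.1913 0.112 ]
coverS BR [0.5758 0.1938 0.112 ]
coverS TR [0.5739 0.0931 0.112 ]
coverS TL [0.6765 0.0921 0.112 ]
front bottom [ 0.5709  0.2777 -0.    ]
front bottom [ 0.5639 -0.2616  0.    ]
housing top [0.6838 0.2601 0.07  ]
housing top [ 0.6773 -0.2487  0.07  ]
housing top [ 0.5692 -0.2445  0.07  ]
housing top [0.5733 0.2573 0.07  ]
tip [ 0.4724 -0.1294  0.011 ] (array([ 0.4723, -0.1295,  0.0095]), np.float64(0.0006544388454056276))
hend [ 0.4123 -0.3297  0.011 ]
hfront [ 0.4433 -0.2196  0.016 ]
handle c [ 0.426  -0.2767  0.018 ]
ext [0.4434 0.1781 0.063 ] (array([0.4447, 0.1787, 0.0602]), np.float64(0.001810103373547538))
hubbottom mid side [0.4441 0.1877 0.    ]
sleeve (array([0.428 , 0.2834, 0.0511]), np.float64(0.0034050415439593547))
```

View pics/c.png

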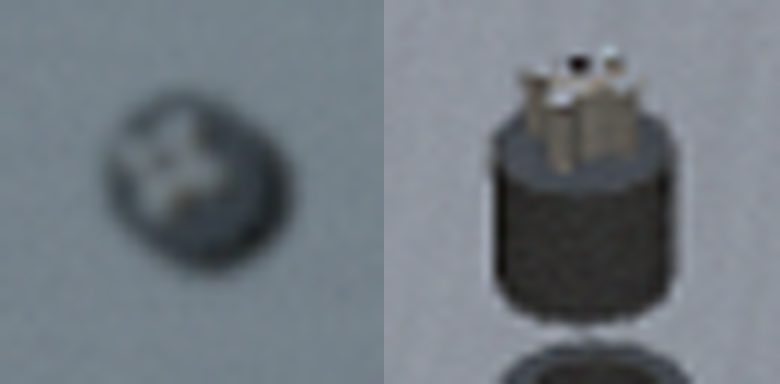

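Top crop: cover at (147–273, 23–148), knife from tip (529,289) to end (766,357), extension stub at (163,317). Side crop: extension at (469,344), the plain sleeve below it, turquoise look-alike to its right. Measured sizes match those given: knife 209 mm, cover 102 x 102 mm, housing 507 mm. Now moving over the knife.

```bash
cat >> h.py <<'E'
def go(p,yaw=None):
    "shift in tool axes to world p from the measured pose, and turn about tool z"
    o=env.get_obs();Rm=R.from_euler("xyz",o["tool_rot"],degrees=True)
    d=Rm.inv().apply(np.array(p)-o["tool_pos"])
    t=None
    if yaw is not None: t=(R.from_euler("xyz",[180,0,yaw],degrees=True).as_matrix());t=(Rm.inv()*R.from_matrix(t)).as_rotvec()
    print("t",round(o["time_s"],2),"pos",o["tool_pos"],"rot",o["tool_rot"],"shift",d,"turn",t,"F",o["force"],"w",o["grip_width"],"g",o["grasp_force"])
E
python3 -m jog '[[0.0297,-0.025,0.01,0,0,0,0.087],[0.0297,-0.025,0.01,0,0,0,0.087],[0.0297,-0.025,0.01,0,0,0,0.087],[0.0297,-0.025,0.01,0,0,0,0.087],[0.0297,-0.025,0.01,0,0,0,0.087],[0.0297,-0.025,0.01,0,0,0,0.087],[0.0297,-0.025,0.01,0,0,0,0.087],[0.0297,-0.025,0.01,0,0,0,0.087],[0.0297,-0.025,0.01,0,0,0,0.087],[0.0297,-0.025,0.01,0,0,0,0.087],[0.0297,-0.025,0.01,0,0,0,0.087],[0.0297,-0.025,0.01,0,0,0,0.087]]' 60
python3 -m jog '[[0,0,0,0,0,-0.11,0.05],[0,0,0,0,0,-0.11,0.05],[0,0,0,0,0,-0.11,0.05],[0,0,0,0,0,-0.11,0.05],[0,0,0,0,0,-0.11,0.05],[0,0,0,0,0,-0.11,0.05],[0,0,0,0,0,-0.11,0.05],[0,0,0,0,0,-0.11,0.05],[0,0,0,0,0,-0.11,0.05],[0,0,0,0,0,0,0.05]]'
python3 -c "
from h import *
go([.4408,-.2348,.05],73.3)"
```

```text
time_s: 1.1
tool_pos: [0.441, -0.2336, 0.102]
tool_rot: [180.0, 0.0, 16.4]
force: [0.9, -0.1, 0.3]
grip_width: 0.0869
grasp_force: 0.0
time_s: 1.93
tool_pos: [0.4402, -0.2352, 0.1022]
tool_rot: [-180.0, -0.0, 73.3]
force: [-0.1, 0.8, 0.2]
grip_width: 0.0502
grasp_force: 0.0
t 1.93 pos [ 0.4402 -0.2352  0.1022] rot [-179.9542   -0.0059   73.2522] shift [0.0006 0.0005 0.0522] turn [-0.0008 -0.0001 -0.0008] F [-0.1423  0.8339  0.1984] w 0.050200104028497984 g 0.0
```

```bash
python3 -m jog '[[0,0,0.025,0,0,0,0.05],[0,0,0.025,0,0,0,0.05],[0,0,0.02,0,0,0,0.05],[0,0,0.015,0,0,0,0.05],[0,0,0.009,0,0,0,0.05],[0,0,0.004,0,0,0,0.05],[0,0,0,0,0,0,0.0],[0,0,0,0,0,0,0.0],[0,0,0,0,0,0,0.0],[0,0,0,0,0,0,0.0],[0,0,0,0,0,0,0.0],[0,0,0,0,0,0,0.0]]' 60
```

```text
time_s: 2.93
tool_pos: [0.4409, -0.2357, 0.0053]
tool_rot: [180.0, 0.0, 73.1]
force: [-0.8, -0.8, 2.9]
grip_width: 0.0236
grasp_force: 59.9
```

```bash
python3 -m jog '[[0,0,-0.025,0,0,0,0],[0,0,-0.03,0,0,0,0],[0,0,-0.03,0,0,0,0],[0,0,-0.03,0,0,0,0],[0,0,-0.01,0,0,0.08,0],[0,0,0,0,0,0.12,0],[0,0,0,0,0,0.12,0],[0,0,0,0,0,0.12,0],[0,0,0,0,0,0.12,0],[0,0,0,0,0,0.12,0],[0,0,0,0,0,0.12,0],[0,0,0,0,0,0.12,0]]'
python3 -m jog '[[0,-0.02,0,0,0,0.12,0],[0,0,0,0,0,0.12,0],[0,0,0,0,0,0.125,0],[0,0,0,0,0,0,0],[0,0,0,0,0,0,0]]'
python3 -c "
from h import *
go([.4395,.137,.13],-0.6)"
```

```text
time_s: 3.93
tool_pos: [0.4404, -0.2352, 0.1294]
tool_rot: [-180.0, 0.0, 20.0]
force: [0.3, -0.3, -1.8]
grip_width: 0.0232
grasp_force: 59.9
time_s: 4.35
tool_pos: [0.4335, -0.2166, 0.1295]
tool_rot: [180.0, 0.0, -0.3]
force: [-0.1, 0.6, -1.5]
grip_width: 0.0238
grasp_force: 59.9
t 4.35 pos [ 0.4335 -0.2166  0.1295] rot [179.9915   0.0063  -0.3294] shift [ 0.004  -0.3536 -0.0006] turn [0.0001 0.0001 0.0047] F [-0.0515  0.6372 -1.5249] w 0.023847944305302557 g 59.90087449550629
```

```bash
python3 -m jog '[[0.004,-0.025,0,0,0,0.005,0],[0,-0.035,0,0,0,0,0],[0,-0.035,0,0,0,0,0],[0,-0.035,0,0,0,0,0],[0,-0.035,0,0,0,0,0],[0,-0.035,0,0,0,0,0],[0,-0.035,0,0,0,0,0],[0,-0.035,0.005,0,0,0,0],[0,-0.035,0.01,0,0,0,0],[0,-0.03,0.015,0,0,0,0],[0,-0.0186,0.015,0,0,0,0],[0,0,0.0125,0,0,0,0]]'
python3 -m jog '[[0,0,0,0,0,0,0],[0,0,0,0,0,0,0]]'
python3 - <<'E'
from h import *
go([.4395,.137,.0723],-0.6)
t=env.read_camera("top");s=env.read_camera("side");cv2.imwrite("pics/t1.png",t);cv2.imwrite("pics/s1.png",s)
o=env.get_obs();p=o["tool_pos"]+[.1108,0,.0057];print("pred tip",p,proj("top",p),proj("side",p))
print("pred notch",proj("top",[.5752,.137,.078]),proj("side",[.5752,.137,.078]))
a=cv2.resize(t[115:215,225:325],None,fx=4,fy=4,interpolation=cv2.INTER_CUBIC)
b=cv2.resize(s[210:310,220:320],None,fx=4,fy=4,interpolation=cv2.INTER_CUBIC)
cv2.imwrite("pics/d.png",np.hstack([a,b]))
E
```

```text
time_s: 5.35
tool_pos: [0.4421, 0.1422, 0.0718]
tool_rot: [-179.8, -0.1, -0.2]
force: [-0.2, -0.2, -2.0]
grip_width: 0.0235
grasp_force: 59.9
time_s: 5.52
tool_pos: [0.442, 0.1366, 0.0716]
tool_rot: [180.0, 0.1, -0.7]
force: [0.6, -0.5, -1.0]
grip_width: 0.0233
grasp_force: 59.9
t 5.52 pos [0.442  0.1366 0.0716] rot [179.9895   0.107   -0.6835] shift [-0.0025 -0.0004 -0.0007] turn [ 0.0002  0.0019 -0.0015] F [ 0.5953 -0.5342 -1.0246] w 0.02326072296168577 g 59.90037560462952
pred tip [0.554  0.1361 0.0784] [271.1983 168.4896] [287.1639 242.5909]
pred notch [271.0195 160.7445] [278.1543 242.4058]
```

View pics/d.png

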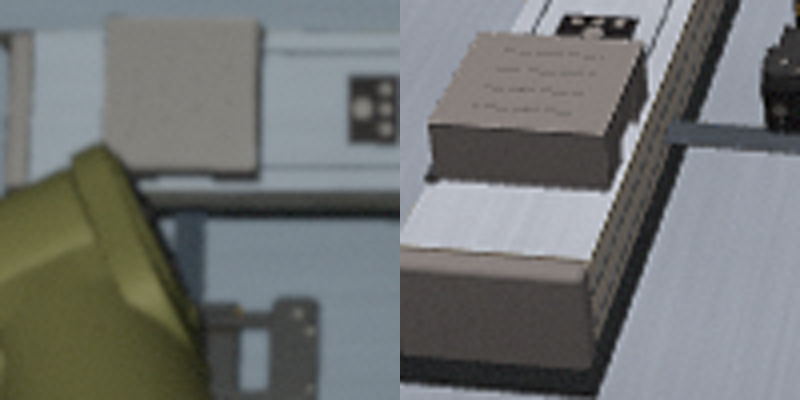

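Run:
```python
from h import *
t=cv2.imread("pics/top0.png").astype(int).sum(2)//3
print("cols",list(range(248,296)))
for r in range(155,164): print(r,t[r,248:296])
for y in(.119,.137,.155,.187,.087): print(y,proj("top",[.5752-.011*(.137-y),y,.072]),proj("top",[.5752,y,.084]))
```

```text
cols [248, 249, 250, 251, 252, 253, 254, 255, 256, 257, 258, 259, 260, 261, 262, 263, 264, 265, 266, 267, 268, 269, 270, 271, 272, 273, 274, 275, 276, 277, 278, 279, 280, 281, 282, 283, 284, 285, 286, 287, 288, 289, 290, 291, 292, 293, 294, 295]
155 [149 143 129 118 118 117 120 119 117 117 117 119 120 121 119 118 117 116
 115 118 118 119 121 120 119 120 120 121 121 122 123 125 123 124 122 125
 124 124 124 123 112  89 113 136 142 142 142 140]
156 [150 144 126 107 100 100 102 101 100  99 101 102 103 105 104 104 105 100
 104 103 104 107 108 107 109 109 109 107 106 110 113 114 117 117 118 118
 116 118 118 116 100  78  97 122 126 129 127 128]
157 [152 148 131 102  76  68  69  72  76  72  71  73  76  75  73  77  76  77
  78  75  77  79  78  79  82  80  82  75  78  82  86  89  91  94  93  94
  90  89  90  86  77  72 104 126 131 132 131 132]
158 [152 150 143 118  74  50  43  49  49  47  47  50  52  50  49  53  60  66
  68  68  70  72  70  70  72  73  70  70  70  64  59  55  54  54  55  53
  56  56  54  53  52  74 113 139 143 143 144 145]
159 [153 152 148 132 100  71  64  65  66  65  66  65  
[... 426 characters left out ...]
9 139 139 139 138 138 137 138 139 139 139 140 132 127 127 126 126 125
 126 127 126 125 126 129 136 143 144 145 144 144]
162 [113 112 115 113 113 111 111 113 111 114 111 111 112 109 111 110 109 113
 113 114 112 113 112 113 111 115 110 114 115 119 118 115 116 114 116 116
 116 114 114 114 110 113 115 114 115 117 117 115]
163 [79 80 79 79 77 80 79 79 80 80 79 78 78 80 77 78 79 75 78 77 77 77 81 79
 81 83 79 80 80 85 85 80 84 84 83 79 79 78 81 80 78 75 77 75 75 78 77 78]
0.119 [278.0563 161.3064] [277.4668 160.1156]
0.137 [271.3494 161.3002] [270.686  160.1827]
0.155 [264.6484 161.2941] [263.9109 160.2498]
0.187 [252.7504 161.2832] [251.8804 160.3688]
0.087 [289.9944 161.3173] [289.5356 159.9962]
```

Blade tip seen at top (272,167.5) and side (288,243), as predicted; the notch gap spans columns 264–278, centred on y = 0.137. Inserting.

```bash
python3 -m jog '[[0.007,0,-0.001,0,0,0,0],[0.008,0,0,0,0,0,0],[0.008,0,0,0,0,0,0],[0.007,0,0,0,0,0,0],[0.007,0,0,0,0,0,0],[0.006,0,0,0,0,0,0],[0,0,0,0,0,0,0],[0,0,0,0,0,0,0]]'
python3 -m jog '[[0,0,-0.004,0,0,0,0],[0,0,-0.005,0,0,0,0],[0,0,-0.005,0,0,0,0],[0,0,-0.005,0,0,0,0],[0,0,0,0,0,0,0]]'
```

```text
time_s: 6.28
tool_pos: [0.4855, 0.1365, 0.0728]
tool_rot: [-180.0, 0.1, -0.8]
force: [-0.9, 0.1, -1.7]
grip_width: 0.0236
grasp_force: 59.9
time_s: 6.7
tool_pos: [0.4859, 0.1364, 0.0933]
tool_rot: [180.0, -0.1, -0.8]
force: [-0.3, -0.0, -1.8]
grip_width: 0.0237
grasp_force: 59.9
```

```bash
python3 -m jog '[[0.003,0,-0.006,0,0,0,0],[0.003,0,-0.006,0,0,0,0],[0.004,0,-0.006,0,0,0,0],[0.004,0,-0.005,0,0,0,0],[0.005,0,-0.005,0,0,0,0],[0.004,0,-0.005,0,0,0,0],[0,0,0,0,0,0,0],[0,0,0,0,0,0,0]]'
python3 - <<'E'
from h import *
t=env.read_camera("top");s=env.read_camera("side");cv2.imwrite("pics/s2.png",s)
cv2.imwrite("pics/e.png",cv2.resize(s[150:310,180:380],None,fx=3,fy=3,interpolation=cv2.INTER_CUBIC))
E
```

```text
time_s: 7.37
tool_pos: [0.5094, 0.1361, 0.1255]
tool_rot: [-180.0, -0.1, -0.8]
force: [-0.8, -0.4, -1.1]
grip_width: 0.0234
grasp_force: 59.9
```

View pics/e.png

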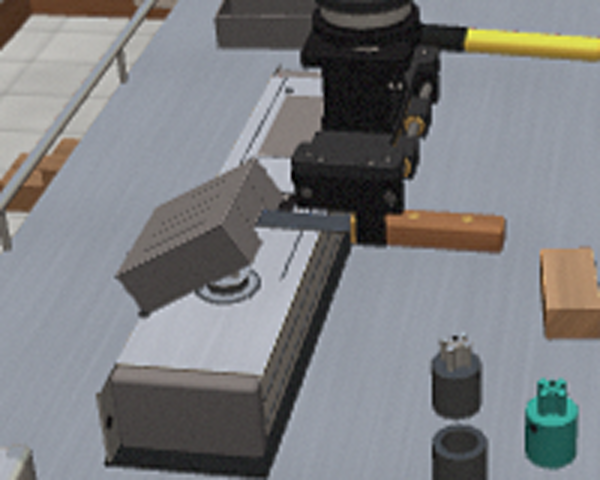

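The cover is up about 30° with the blade under the lip; side crop: blade enters at (262,217). Continuing up, then pushing the tip forward inside.

```bash
python3 -m jog '[[0.004,0,-0.006,0,0,0,0],[0.004,0,-0.005,0,0,0,0],[0.005,0,-0.005,0,0,0,0],[0.005,0,-0.005,0,0,0,0],[0.005,0,-0.004,0,0,0,0],[0.001,0,0,0,0,0,0],[0,0,0.007,0,0,0,0],[0.003,0,0.006,0,0,0,0],[0.008,0,0,0,0,0,0],[0.008,0,0,0,0,0,0],[0.008,0,0,0,0,0,0],[0.008,0,0,0,0,0,0]]'
python3 -m jog '[[0.008,0,0,0,0,0,0],[0.008,0,0,0,0,0,0],[0.008,0,0,0,0,0,0],[0.008,0,0,0,0,0,0],[0.008,0,0,0,0,0,0],[0.007,0,0,0,0,0,0],[0.004,0,0,0,0,0,0],[0,0,0,0,0,0,0],[0,0,0,0,0,0,0],[0,0,0,0,0,0,0]]'
python3 - <<'E'
from h import *
s=env.read_camera("side")
cv2.imwrite("pics/f.png",cv2.resize(s[130:310,160:380],None,fx=2.5,fy=2.5,interpolation=cv2.INTER_CUBIC))
E
```

```text
time_s: 8.47
tool_pos: [0.5679, 0.1351, 0.1369]
tool_rot: [180.0, 0.1, -0.8]
force: [-1.6, 1.0, -1.6]
grip_width: 0.0235
grasp_force: 59.9
time_s: 9.3
tool_pos: [0.6188, 0.1345, 0.1374]
tool_rot: [-180.0, -0.1, -0.8]
force: [-0.3, 0.1, -1.7]
grip_width: 0.0236
grasp_force: 59.9
```

View pics/f.png

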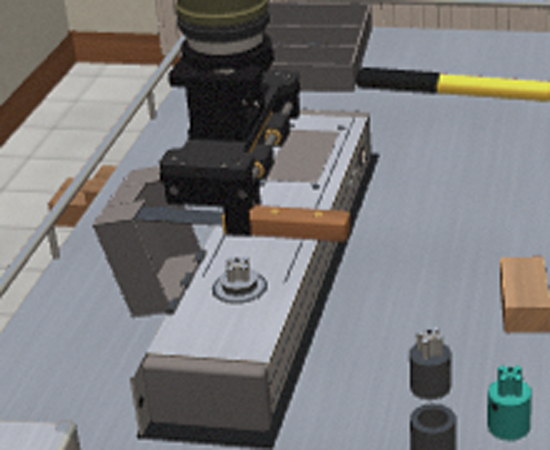

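Cover stands at about 100°, spindle visible at (238,268) of the crop. Withdrawing and laying the knife down.

```bash
python3 -m jog '[[-0.012,0,0,0,0,0,0],[-0.02,0,0,0,0,0,0],[-0.025,0,0,0,0,0,0],[-0.025,0,0,0,0,0,0],[-0.025,0,0,0,0,0,0],[-0.025,0,0,0,0,0,0],[-0.025,0.01,0,0,0,0,0],[-0.02,0.025,0,0,0,0,0],[-0.01,0.035,0,0,0,0,0],[0,0.035,0,0,0,0,0],[0,0.035,0.01,0,0,0,0],[0,0.035,0.01,0,0,0,0]]'
python3 -m jog '[[0,0.035,0.01,0,0,0,0],[0,0.035,0.01,0,0,0,0],[0,0.025,0.01,0,0,0,0],[0,0.01,0.01,0,0,0,0],[0,0.003,0.02,0,0,0,0],[0,0,0.015,0,0,0,0],[0,0,0.01,0,0,0,0],[0,0,0.01,0,0,0,0],[0,0,0,0,0,0,0],[0,0,0,0,0,0,0]]'
python3 -c "
from h import *
go([.43,-.15,.006],-.8)"
```

```text
time_s: 10.35
tool_pos: [0.4294, -0.0397, 0.1181]
tool_rot: [179.8, -0.2, -0.8]
force: [1.8, 0.3, -1.7]
grip_width: 0.0233
grasp_force: 59.9
time_s: 11.18
tool_pos: [0.4276, -0.1452, 0.022]
tool_rot: [-180.0, 0.0, -0.7]
force: [0.2, 0.0, -1.1]
grip_width: 0.0236
grasp_force: 59.9
t 11.18 pos [ 0.4276 -0.1452  0.022 ] rot [-179.9841    0.0168   -0.7466] shift [0.0025 0.0047 0.016 ] turn [-0.0003  0.0003  0.0009] F [ 0.2034  0.0093 -1.0735] w 0.023561140070902077 g 59.9234014749527
```

```bash
python3 -m jog '[[0,0,0.006,0,0,0,0],[0,0,0.005,0,0,0,0],[0,0,0.004,0,0,0,0],[0,0,0,0,0,0,0],[0,0,0,0,0,0,0.045],[0,0,0,0,0,0,0.045],[0,0,0,0,0,0,0.045],[0,0,0,0,0,0,0.045],[0,0,0,0,0,0,0.045]]'
python3 -m jog '[[0,0,-0.02,0,0,0,0.05],[0,0,-0.03,0,0,0,0.06],[0,0,-0.03,0,0,0,0.065],[0,0,-0.03,0,0,0,0.065],[0,0,-0.02,0,0,0,0.065],[0,0,0,0,0,0,0.065]]'
python3 - <<'E'
from h import *
t=env.read_camera("top");s=env.read_camera("side");cv2.imwrite("pics/t3.png",t);cv2.imwrite("pics/s3.png",s)
a=cv2.resize(t[110:240,240:310],None,fx=4,fy=4,interpolation=cv2.INTER_CUBIC)
b=cv2.resize(s[185:315,225:355],None,fx=4,fy=4,interpolation=cv2.INTER_CUBIC)
cv2.imwrite("pics/g.png",np.hstack([a,b]))
for n,p in(("sp",[.6272,.137,.1]),("ext",[.444,.1785,.063])): print(n,proj("top",p),proj("side",p))
E
```

```text
time_s: 11.93
tool_pos: [0.4278, -0.146, 0.0073]
tool_rot: [180.0, -0.0, -0.8]
force: [0.9, 0.3, -0.7]
grip_width: 0.0432
grasp_force: 0.0
time_s: 12.43
tool_pos: [0.4307, -0.147, 0.1418]
tool_rot: [179.8, -0.5, -0.8]
force: [0.6, -0.1, -0.2]
grip_width: 0.0646
grasp_force: 0.0
sp [270.105  139.4182] [255.5516 233.2437]
ext [255.446  210.4954] [332.0817 261.6427]
```

View pics/g.png

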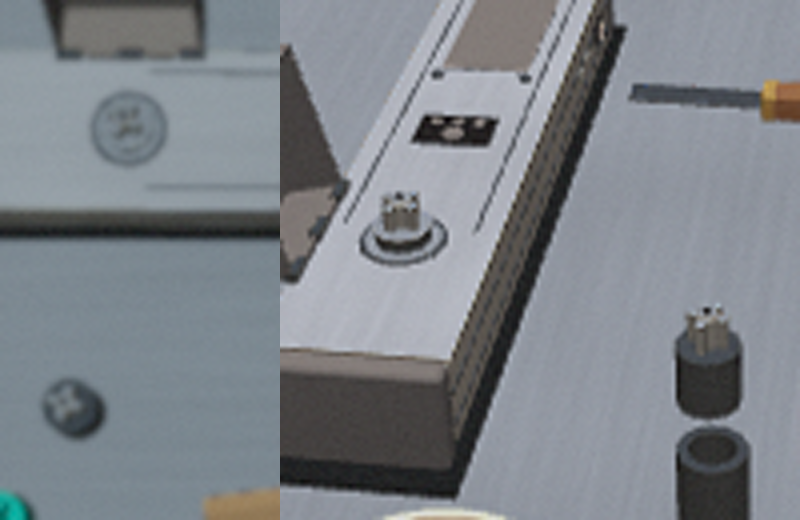

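Run:
```python
from h import *
A=lambda x,y:((x+.5)/4-.5+240,(y+.5)/4-.5+110)
B=lambda x,y:((x+.5-280)/4-.5+225,(y+.5)/4-.5+185)
print("spindle top",tri(A(126,122),B(400,199)),onz("top",*A(126,122),.1),onz("side",*B(400,199),.1))
print("washer/ring disc", onz("top",*A(129,129),.07),onz("side",*B(403,241),.07))
th=np.radians(np.arange(0,360,4))
def four(n,c,z,rs):
    im=cv2.GaussianBlur(cv2.cvtColor(IM[n],cv2.COLOR_BGR2GRAY),(0,0),.4).astype(np.float32)
    I=0
    for r in rs:
        uv=np.array([proj(n,[c[0]+r*np.cos(a),c[1]+r*np.sin(a),z]) for a in th],np.float32)
        I=I+cv2.remap(im,uv[:,0].copy(),uv[:,1].copy(),cv2.INTER_CUBIC).ravel()
    f=np.fft.fft(I)/len(I); return f
IM={"top":cv2.imread("pics/t3.png"),"side":cv2.imread("pics/s3.png")}
for lab,c0,z in(("ext",(.444,.1785),.063),("spindle",(.6252,.137),.1)):
  for n in IM:
    res=[]
    for dx in np.arange(-.006,.0061,.001):
        for dy in np.arange(-.006,.0061,.001):
            f=four(n,(c0[0]+dx,c0[1]+dy),z,(.007,.009,.011))
            res.append((abs(f[4])-.5*(abs(f[1])+abs(f[2])),c0[0]+dx,c0[1]+dy,-np.degrees(np.angle(f[4]))/4))
    res.sort(reverse=True);print(lab,n,np.array(res[:4]))
# dark hub in both views
for n in IM:
    h=cv2.cvtColor(IM[n],cv2.COLOR_BGR2HSV);m=cv2.inRange(h,(0,0,0),(180,255,95))
    r,l,s,c=cv2.connectedComponentsWithStats(m);q=np.round(proj(n,[.444,.1785,.03])).astype(int);i=l[q[1],q[0]];print(n,q,i,s[i],c[i])
```

```text
spindle top (array([0.6286, 0.1353, 0.0951]), np.float64(0.0034771082716942426)) [0.6252 0.1343 0.1   ] [0.6281 0.1419 0.1   ]
washer/ring disc [0.6296 0.1367 0.07  ] [0.6293 0.141  0.07  ]
ext top [[ 18.6114   0.445    0.1785 -16.5174]
 [ 16.4034   0.446    0.1785 -16.7096]
 [ 16.2954   0.445    0.1795 -16.4048]
 [ 15.5895   0.446    0.1795 -16.5809]]
ext side [[ 18.6262   0.444    0.1845 -16.6381]
 [ 15.4299   0.445    0.1845 -15.3787]
 [ 13.5029   0.444    0.1835 -15.5895]
 [ 10.5152   0.445    0.1835 -13.9566]]
spindle top [[ 7.991   0.6242  0.133   9.7584]
 [ 6.5739  0.6242  0.132   8.2686]
 [ 5.8273  0.6252  0.133  10.3135]
 [ 5.5285  0.6232  0.133   9.0874]]
spindle side [[ 12.0568   0.6282   0.143  -29.2293]
 [ 11.6854   0.6292   0.143  -29.9026]
 [  7.7461   0.6272   0.143  -27.9487]
 [  5.447    0.6302   0.143  -30.7487]]
top [258 212] 0 [     0      0    640    400 217155] [320.3889 189.4952]
side [332 273] 92 [324 264  16  26 328] [331.5091 277.9634]
```

Both views agree on the extension's spline angle (−16.5°) and on x = 0.4445. In y the top view gives 0.1785 and the side view 0.1845; the knife-tip residuals suggest about 0.1815, and closing along y centres that. Knife lies flat at top right of the side crop.

```bash
python3 -m jog '[[0.0008,-0.018,0,0,0,0,0.065],[0.0008,-0.03,0,0,0,0,0.065],[0.0008,-0.033,0,0,0,0,0.065],[0.0008,-0.033,0,0,0,0,0.065],[0.0008,-0.033,0,0,0,0,0.065],[0.0008,-0.033,0,0,0,0,0.065],[0.0008,-0.033,0,0,0,0,0.065],[0.0008,-0.033,0,0,0,0,0.065],[0.0008,-0.033,0,0,0,0,0.065],[0.0008,-0.03,0,0,0,0,0.065],[0.0008,-0.0197,0,0,0,0,0.065],[0,0,0,0,0,0,0.065]]'
python3 -m jog '[[0,0,0.01,0,0,0.07,0.065],[0,0,0.015,0,0,0.12,0.065],[0,0,0.015,0,0,0.084,0.065],[0,0,0.015,0,0,0,0.065],[0,0,0,0,0,0,0.065],[0,0,0,0,0,0,0.065]]'
python3 -c "
from h import *
go([.4445,.1815,.006],-16.5)"
```

```text
time_s: 13.53
tool_pos: [0.4392, 0.1877, 0.136]
tool_rot: [-179.8, 0.1, -0.4]
force: [-0.1, -0.1, 0.6]
grip_width: 0.0648
grasp_force: 0.0
time_s: 14.03
tool_pos: [0.4396, 0.1818, 0.0806]
tool_rot: [179.9, 0.2, -16.5]
force: [0.6, 0.2, 1.3]
grip_width: 0.0652
grasp_force: 0.0
t 14.03 pos [0.4396 0.1818 0.0806] rot [179.91     0.1995 -16.5   ] shift [ 0.0051 -0.0013  0.0746] turn [0.0016 0.0035 0.    ] F [0.5992 0.2075 1.3269] w 0.06517444157868908 g 0.0
```

```bash
python3 -m jog '[[0.005,-0.0013,0,0,0,0,0.065],[0,0,0,0,0,0,0.065],[0,0,0.02,0,0,0,0.065],[0,0,0.02,0,0,0,0.065],[0,0,0.016,0,0,0,0.065],[0,0,0.011,0,0,0,0.065],[0,0,0.007,0,0,0,0.065],[0,0,0,0,0,0,0.065],[0,0,0,0,0,0,0.065]]'
python3 -c "
from h import *
go([.4445,.1815,.006],-16.5)"
```

```text
time_s: 14.78
tool_pos: [0.4465, 0.1827, 0.0084]
tool_rot: [-180.0, -0.0, -16.5]
force: [0.9, 0.5, 1.1]
grip_width: 0.065
grasp_force: 0.0
t 14.78 pos [0.4465 0.1827 0.0084] rot [-179.9794   -0.0161  -16.506 ] shift [-0.0016  0.0017  0.0024] turn [-0.0004 -0.0003 -0.0001] F [0.8582 0.4507 1.0638] w 0.06499632140835268 g 0.0
```

```bash
python3 -m jog '[[-0.0016,0.001,0.002,0,0,0,0.065],[0,0,0,0,0,0,0.036],[0,0,0,0,0,0,0.03],[0,0,0,0,0,0,0.02],[0,0,0,0,0,0,0.0],[0,0,0,0,0,0,0.0],[0,0,0,0,0,0,0.0],[0,0,0,0,0,0,0.0]]' 60
python3 -c "
from h import *
go([.628,.1385,.13],-0.6)"
```

```text
time_s: 15.45
tool_pos: [0.4443, 0.1814, 0.0061]
tool_rot: [179.9, -0.0, -16.5]
force: [-0.1, -2.6, 3.5]
grip_width: 0.0371
grasp_force: 60.0
t 15.45 pos [0.4443 0.1814 0.0061] rot [179.9403  -0.0031 -16.5263] shift [ 0.1883 -0.011  -0.1239] turn [ 0.001   0.0001 -0.278 ] F [-0.1154 -2.6264  3.5195] w 0.03709781745961387 g 59.9955007484983
```

```bash
python3 -m jog '[[0,0,-0.015,0,0,0,0],[0,0,-0.03,0,0,0,0],[0,0,-0.03,0,0,0,0],[0,0,-0.03,0,0,0,0],[0,0,-0.029,0,0,-0.09,0],[0,0,0,0,0,-0.1,0],[0,0,0,0,0,-0.087,0]]'
python3 -m jog '[[0.015,0.004,0,0,0,0,0],[0.025,0.0055,0,0,0,0,0],[0.03,0.007,0,0,0,0,0],[0.03,0.007,0,0,0,0,0],[0.03,0.007,0,0,0,0,0],[0.025,0.0055,0,0,0,0,0],[0.018,0.004,0,0,0,0,0],[0.0107,0.001,0,0,0,0,0],[0,0,0,0,0,0,0],[0,0,0,0,0,0,0],[0,0,0,0,0,0,0]]'
python3 - <<'E'
from h import *
go([.628,.1385,.11],-0.6)
t=env.read_camera("top");s=env.read_camera("side");cv2.imwrite("pics/t4.png",t);cv2.imwrite("pics/s4.png",s)
a=cv2.resize(t[110:190,230:310],None,fx=4,fy=4,interpolation=cv2.INTER_CUBIC)
b=cv2.resize(s[175:255,215:295],None,fx=5,fy=5,interpolation=cv2.INTER_CUBIC)[:320,:400]
p=env.get_obs()["tool_pos"];print(proj("side",p-[0,0,.006]),proj("side",[.628,.1385,.1]))
cv2.imwrite("pics/k.png",np.hstack([a,cv2.resize(s[175:239,215:295],(400,320),interpolation=cv2.INTER_CUBIC)]))
E
```

```text
time_s: 16.03
tool_pos: [0.4455, 0.1826, 0.1417]
tool_rot: [-180.0, -0.2, -0.4]
force: [0.4, -0.2, -3.0]
grip_width: 0.0371
grasp_force: 60.0
time_s: 16.95
tool_pos: [0.6262, 0.1396, 0.1394]
tool_rot: [-180.0, 0.1, -0.6]
force: [-0.9, -0.3, -2.7]
grip_width: 0.0369
grasp_force: 60.0
t 16.95 pos [0.6262 0.1396 0.1394] rot [-179.988     0.1037   -0.5752] shift [0.0018 0.0011 0.0294] turn [-0.0002  0.0018  0.0004] F [-0.8682 -0.3229 -2.6607] w 0.036897673565426004 g 60.00081849633716
[254.2661 221.3604] [255.0532 233.5758]
```

View pics/k.png

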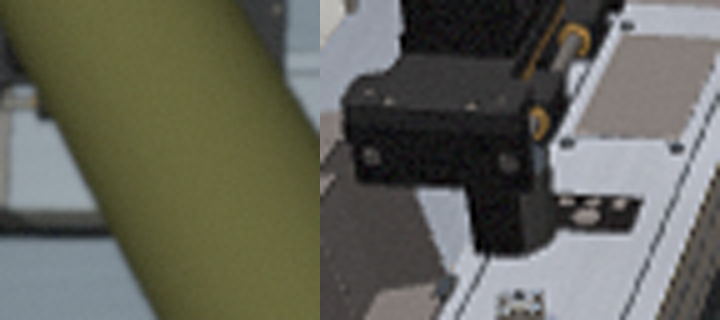

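```bash
python3 -m jog '[[0.0008,0.0005,0.01,0,0,0,0],[0,0,0.01,0,0,0,0],[0,0,0.009,0,0,0,0],[0,0,0,0,0,0,0],[0,0,0.002,0,0,0,0],[0,0,0.002,0,0,0,0],[0,0,0.002,0,0,0,0],[0,0,0,0,0,0,0]]'
python3 -m jog '[[0,0,0.001,0,0,0,0],[0,0,0.001,0,0,0,0],[0,0,0,0,0,0,0],[0,0,0,0,0,0,0]]'
```

```text
time_s: 17.72
tool_pos: [0.6283, 0.1384, 0.1048]
tool_rot: [180.0, 0.0, -0.6]
force: [-0.0, -0.6, -3.5]
grip_width: 0.0375
grasp_force: 60.0
time_s: 18.05
tool_pos: [0.6284, 0.1384, 0.1031]
tool_rot: [180.0, -0.0, -0.6]
force: [0.4, -0.6, -2.2]
grip_width: 0.037
grasp_force: 60.0
```

```bash
python3 -m jog '[[0,0,0.001,0,0,0,0],[0,0,0.001,0,0,0,0],[0,0,0.001,0,0,0,0],[0,0,0,0,0,0,0],[0,0,0,0,0,0,0]]'
python3 -m jog '[[0,0,0.001,0,0,0,0],[0,0,0.001,0,0,0,0],[0,0,0,0,0,0,0],[0,0,0,0,0,0,0]]'
```

```text
time_s: 18.47
tool_pos: [0.6287, 0.1385, 0.1021]
tool_rot: [180.0, -0.1, -0.6]
force: [-3.3, -2.5, 8.2]
grip_width: 0.0374
grasp_force: 60.0
time_s: 18.8
tool_pos: [0.6288, 0.1386, 0.1019]
tool_rot: [179.9, -0.1, -0.6]
force: [-7.1, -2.4, 15.9]
grip_width: 0.0371
grasp_force: 60.0
```

```bash
python3 -m jog '[[-0.0015,0.0007,-0.003,0,0,0,0],[0,0,0,0,0,0,0],[0,0,0.001,0,0,0,0],[0,0,0.001,0,0,0,0],[0,0,0,0,0,0,0]]'
python3 -m jog '[[0,0,0.001,0,0,0,0],[0,0,0.001,0,0,0,0],[0,0,0,0,0,0,0],[0,0,0,0,0,0,0]]'
```

```text
time_s: 19.22
tool_pos: [0.6274, 0.1379, 0.1019]
tool_rot: [180.0, -0.1, -0.6]
force: [-5.0, -2.0, 14.4]
grip_width: 0.0374
grasp_force: 60.0
time_s: 19.55
tool_pos: [0.6276, 0.138, 0.1017]
tool_rot: [179.9, -0.1, -0.7]
force: [-8.9, -2.7, 24.1]
grip_width: 0.0374
grasp_force: 60.0
```

```bash
python3 -m jog '[[-0.0016,0.0007,-0.004,0,0,0,0],[0,0,0,0,0,0,0],[0,0,0.001,0,0,0,0],[0,0,0.001,0,0,0,0],[0,0,0,0,0,0,0],[0,0,0,0,0,0,0]]'
python3 -m jog '[[0,0,0,0,0,0.04,0],[0,0,0,0,0,0.04,0],[0,0,0,0,0,0,0]]'
python3 -m jog '[[0,0,0,0,0,-0.08,0],[0,0,0,0,0,-0.04,0],[0,0,0,0,0,-0.04,0],[0,0,0,0,0,0,0]]'
```

```text
time_s: 20.05
tool_pos: [0.6263, 0.1372, 0.1018]
tool_rot: [180.0, -0.1, -0.7]
force: [-4.2, -2.0, 16.5]
grip_width: 0.0375
grasp_force: 60.0
time_s: 20.3
tool_pos: [0.6266, 0.1377, 0.1017]
tool_rot: [-180.0, -0.2, -5.3]
force: [-3.0, -0.5, 14.8]
grip_width: 0.0373
grasp_force: 60.0
time_s: 20.63
tool_pos: [0.6274, 0.1377, 0.1019]
tool_rot: [-180.0, -0.3, 4.0]
force: [-2.5, -1.1, 15.1]
grip_width: 0.0369
grasp_force: 60.0
```

Run:
```python
from h import *
t=cv2.cvtColor(cv2.imread("pics/t3.png"),cv2.COLOR_BGR2GRAY);s=cv2.cvtColor(cv2.imread("pics/s3.png"),cv2.COLOR_BGR2GRAY)
print("top cols 260-284");
for r in range(130,155): print(r,*["%3d"%v for v in t[r,260:285]])
print("side cols 242-268")
for r in range(228,254): print(r,*["%3d"%v for v in s[r,242:270]])
```

```text
top cols 260-284
130 155 156 156 154 155 154 155 156 156 155 154 154 155 155 155 154 154 154 153 154 152 154 153 152 153
131 154 157 155 155 154 155 155 154 155 153 149 151 151 152 153 152 154 152 155 153 155 154 154 153 154
132 156 157 156 157 155 154 157 153 149 144 138 136 136 140 143 147 149 152 153 155 154 154 154 155 154
133 156 156 156 156 155 155 150 143 133 124 119 116 118 121 123 126 134 143 149 152 154 154 155 154 152
134 157 155 156 154 152 145 132 122 118 120 116 119 120 119 120 117 114 123 138 149 154 154 154 155 154
135 155 156 155 152 144 126 112 111 123 128 129 128 129 126 123 123 120 114 120 137 149 152 153 154 153
136 155 155 154 149 132 114 111 120 127 128 127 127 127 120 120 131 130 125 117 116 138 152 155 153 156
137 155 156 151 141 123 116 122 125 125 120 113 116 117 105 109 127 131 128 120 111 125 147 153 156 154
138 155 153 147 131 117 124 126 117 119 111 101 104 113 102 109 129 132 128 121 115 117 136 150 152 154
139 155 153 141 123 118 129 126 115 120 115 103 105 115 111 119 128 130 128 124 119 112 130 148 154 153
140 153 150 138 116 124 130 127 125 124 123
[... 3850 characters left out ...]
 177
248 180 179 182 122  83  88 145 150 156 135 133 112  96 113 114 118 158 153 150 110 109  75 136 181 181 176 174 175
249 179 182 181 183 150  93  77  99 124 147 149 149 153 149 148 144 127 100  94  89 138 126 182 180 179 177 175 177
250 182 181 182 183 184 183 130 108  81  91  90  99  95  98  90  89  92  94 134 158 184 180 179 180 178 176 179 180
251 182 183 181 181 181 179 184 182 154 152 125 127 130 131 127 154 183 181 182 182 177 178 180 181 176 177 178 181
252 182 182 181 179 181 180 178 177 181 182 182 179 183 185 181 177 177 178 180 180 178 178 180 179 178 179 178 182
253 183 179 181 181 180 180 175 179 178 180 180 178 178 177 179 177 175 176 178 176 178 180 178 178 180 178 181 183
```

```bash
python3 - <<'E'
from h import *
for z in(.07,.074): print(onz("top",271.9,141.8,z),onz("side",255.4,245,z))
go([.628,.139,.1],10)
E
python3 -m jog '[[0,0,0,0,0,-0.05,0],[0,0,0,0,0,-0.05,0],[0,0,0,0,0,0,0]]'
python3 -m jog '[[0,0,0,0,0,-0.04,0],[0,0,0,0,0,0,0]]'
python3 -m jog '[[0,0,0,0,0,-0.04,0],[0,0,0,0,0,0,0]]'
python3 -m jog '[[0,0,0,0,0,-0.04,0],[0,0,0,0,0,0,0]]'
```

```text
[0.6298 0.1367 0.07  ] [0.6292 0.1415 0.07  ]
[0.6286 0.1361 0.074 ] [0.6273 0.1472 0.074 ]
t 20.63 pos [0.6274 0.1377 0.1019] rot [-179.9731   -0.2802    4.0142] shift [ 0.0007 -0.0013  0.0019] turn [-0.0002 -0.0049 -0.1045] F [-2.4505 -1.1444 15.0721] w 0.0369141641926134 g 59.99719994323557
time_s: 20.88
tool_pos: [0.6276, 0.1377, 0.102]
tool_rot: [-180.0, -0.3, 9.8]
force: [-1.0, -1.5, 13.9]
grip_width: 0.0371
grasp_force: 60.0
time_s: 21.05
tool_pos: [0.6276, 0.1377, 0.102]
tool_rot: [180.0, -0.3, 12.0]
force: [-0.6, -0.8, 14.4]
grip_width: 0.0369
grasp_force: 60.0
time_s: 21.22
tool_pos: [0.6277, 0.1378, 0.102]
tool_rot: [180.0, -0.3, 14.3]
force: [-1.9, -0.4, 14.5]
grip_width: 0.0375
grasp_force: 60.0
time_s: 21.38
tool_pos: [0.6277, 0.1378, 0.102]
tool_rot: [180.0, -0.3, 16.6]
force: [-0.3, -0.9, 14.4]
grip_width: 0.0373
grasp_force: 60.0
```

```bash
python3 -m jog '[[0.0013,-0.0009,-0.003,0,0,0.05,0],[0,0,0,0,0,0.05,0],[0,0,0.001,0,0,0,0],[0,0,0.001,0,0,0,0],[0,0,0.001,0,0,0,0],[0,0,0,0,0,0,0]]'
python3 -m jog '[[0.001,0,0,0,0,0,0],[0,0,0,0,0,0,0]]'
python3 -m jog '[[0.001,0,0,0,0,0,0],[0,0,0,0,0,0,0]]'
python3 -m jog '[[0.001,0,0,0,0,0,0],[0,0,0,0,0,0,0]]'
```

```text
time_s: 21.88
tool_pos: [0.6272, 0.1385, 0.1019]
tool_rot: [179.9, -0.1, 10.8]
force: [-4.7, -1.8, 17.9]
grip_width: 0.037
grasp_force: 60.0
time_s: 22.05
tool_pos: [0.6273, 0.1385, 0.1019]
tool_rot: [179.9, 0.0, 10.8]
force: [-7.2, -3.4, 19.0]
grip_width: 0.0377
grasp_force: 60.0
time_s: 22.22
tool_pos: [0.6273, 0.1385, 0.1019]
tool_rot: [179.9, 0.1, 10.8]
force: [-10.2, -3.7, 20.5]
grip_width: 0.0369
grasp_force: 60.0
time_s: 22.38
tool_pos: [0.6274, 0.1385, 0.1018]
tool_rot: [179.9, 0.2, 10.9]
force: [-11.6, -3.5, 22.9]
grip_width: 0.0371
grasp_force: 60.0
```

```bash
python3 -m jog '[[-0.003,0,-0.003,0,0,0,0],[0,0,0,0,0,0,0],[0,0,0,0,0,0,0]]'
python3 -m jog '[[-0.0015,0,0,0,0,0,0],[0,0,0,0,0,0,0]]'
python3 -m jog '[[-0.0015,0,0,0,0,0,0],[0,0,0,0,0,0,0]]'
python3 -m jog '[[-0.0015,0,0,0,0,0,0],[0,0,0,0,0,0,0]]'
```

```text
time_s: 22.63
tool_pos: [0.6266, 0.138, 0.1021]
tool_rot: [180.0, -0.0, 10.8]
force: [-0.1, -1.0, 4.8]
grip_width: 0.037
grasp_force: 60.0
time_s: 22.8
tool_pos: [0.6263, 0.1379, 0.1022]
tool_rot: [-180.0, -0.2, 10.8]
force: [4.6, -0.3, 1.6]
grip_width: 0.037
grasp_force: 60.0
time_s: 22.97
tool_pos: [0.6259, 0.1377, 0.1022]
tool_rot: [-180.0, -0.3, 10.8]
force: [7.1, 0.3, -0.9]
grip_width: 0.0371
grasp_force: 60.0
time_s: 23.13
tool_pos: [0.6255, 0.1375, 0.1022]
tool_rot: [-180.0, -0.5, 10.8]
force: [10.8, 1.1, -1.9]
grip_width: 0.0372
grasp_force: 60.0
```

```bash
python3 -m jog '[[0.004,0,0,0,0,0,0],[0,-0.002,0,0,0,0,0],[0,0,0,0,0,0,0]]'
python3 -m jog '[[0,-0.002,0,0,0,0,0],[0,0,0,0,0,0,0]]'
python3 -m jog '[[0,0.005,0,0,0,0,0],[0,0,0,0,0,0,0]]'
python3 -m jog '[[0,0.002,0,0,0,0,0],[0,0,0,0,0,0,0]]'
```

```text
time_s: 23.38
tool_pos: [0.6262, 0.1378, 0.1021]
tool_rot: [179.8, 0.0, 10.7]
force: [2.5, -3.6, 5.5]
grip_width: 0.0372
grasp_force: 60.0
time_s: 23.55
tool_pos: [0.6262, 0.138, 0.1021]
tool_rot: [179.7, 0.0, 10.7]
force: [2.3, -5.6, 4.9]
grip_width: 0.0367
grasp_force: 60.0
time_s: 23.72
tool_pos: [0.6263, 0.1372, 0.1021]
tool_rot: [-180.0, -0.0, 10.8]
force: [2.4, -1.1, 3.2]
grip_width: 0.0371
grasp_force: 60.0
time_s: 23.88
tool_pos: [0.6263, 0.1369, 0.1021]
tool_rot: [-179.9, -0.0, 10.9]
force: [1.6, 3.8, 3.3]
grip_width: 0.0374
grasp_force: 60.0
```

```bash
python3 -m jog '[[0.0007,-0.0013,0.0005,0,0,0,0],[0,0,0.0005,0,0,0,0],[0,0,0,0,0,0,0]]'
python3 -m jog '[[0,0,0,0,0,-0.04,0],[0,0,0,0,0,-0.04,0],[0,0,0,0,0,-0.04,0],[0,0,0,0,0,0,0]]'
python3 -m jog '[[0,0,0,0,0,0.06,0],[0,0,0,0,0,0.06,0],[0,0,0,0,0,0.04,0],[0,0,0,0,0,0.04,0],[0,0,0,0,0,0.04,0],[0,0,0,0,0,0,0]]'
python3 -m jog '[[0,0,0,0,0,0.04,0],[0,0,0,0,0,0.04,0],[0,0,0,0,0,0.04,0],[0,0,0,0,0,0,0]]'
```

```text
time_s: 24.13
tool_pos: [0.6263, 0.137, 0.102]
tool_rot: [180.0, 0.0, 10.9]
force: [-0.5, -0.3, 10.5]
grip_width: 0.0374
grasp_force: 60.0
time_s: 24.47
tool_pos: [0.6268, 0.1367, 0.102]
tool_rot: [180.0, 0.0, 17.8]
force: [0.3, 0.6, 8.8]
grip_width: 0.0373
grasp_force: 60.0
time_s: 24.97
tool_pos: [0.6265, 0.1372, 0.102]
tool_rot: [180.0, -0.0, 3.9]
force: [-0.3, 0.1, 8.5]
grip_width: 0.0373
grasp_force: 60.0
time_s: 25.3
tool_pos: [0.6264, 0.1374, 0.102]
tool_rot: [180.0, 0.0, -3.0]
force: [0.5, 0.6, 8.3]
grip_width: 0.0374
grasp_force: 60.0
```

```bash
python3 -m jog '[[0,0,0,0,0,0.04,0],[0,0,0,0,0,0.04,0],[0,0,0,0,0,0.04,0],[0,0,0,0,0,0,0]]'
python3 -m jog '[[0,0,0,0,0,0.04,0],[0,0,0,0,0,0.04,0],[0,0,0,0,0,0.04,0],[0,0,0,0,0,0,0]]'
python3 -m jog '[[0,0,0,0,0,0.04,0],[0,0,0,0,0,0.04,0],[0,0,0,0,0,0.04,0],[0,0,0,0,0,0,0]]'
python3 -m jog '[[0,0,0,0,0,0.04,0],[0,0,0,0,0,0.04,0],[0,0,0,0,0,0.04,0],[0,0,0,0,0,0,0]]'
```

```text
time_s: 25.63
tool_pos: [0.6264, 0.1376, 0.1019]
tool_rot: [-180.0, 0.0, -9.8]
force: [-0.5, 0.7, 7.5]
grip_width: 0.0376
grasp_force: 60.0
time_s: 25.97
tool_pos: [0.6265, 0.1376, 0.1017]
tool_rot: [-180.0, 0.0, -16.7]
force: [0.4, 1.5, 5.9]
grip_width: 0.0376
grasp_force: 60.0
time_s: 26.3
tool_pos: [0.6264, 0.1376, 0.1011]
tool_rot: [-180.0, 0.0, -23.6]
force: [2.7, 2.1, 3.3]
grip_width: 0.0376
grasp_force: 60.0
time_s: 26.63
tool_pos: [0.6263, 0.1372, 0.1]
tool_rot: [-180.0, 0.1, -30.4]
force: [4.5, 3.4, -2.7]
grip_width: 0.0373
grasp_force: 60.0
```

```bash
python3 -c "
from h import *
print(env.get_obs()['wrist_torque'])"
python3 -m jog '[[0,0,0.001,0,0,0,0],[0,0,0.001,0,0,0,0],[0,0,0.001,0,0,0,0],[0,0,0,0,0,0,0]]'
python3 -c "
from h import *
print(env.get_obs()['wrist_torque'])"
```

```text
[ 0.6871 -0.8652  0.0318]
time_s: 26.97
tool_pos: [0.6266, 0.1369, 0.0975]
tool_rot: [-180.0, 0.0, -30.4]
force: [3.0, 2.0, -2.3]
grip_width: 0.0371
grasp_force: 60.0
[ 0.8097 -0.8645  0.0097]
```

z is dropping at yaw −30°: the splines are meshing. At this yaw the gripper body would meet the open cover, so I'll let the extension sit on the spindle, turn the hand square and regrasp for the final press.

```bash
python3 -m jog '[[0,0,0.001,0,0,0,0],[0,0,0.001,0,0,0,0],[0,0,0.001,0,0,0,0],[0,0,0,0,0,0,0],[0,0,0,0,0,0,0.06],[0,0,0,0,0,0,0.06],[0,0,0,0,0,0,0.06],[0,0,0,0,0,0,0.06],[0,0,-0.008,0,0,0,0.06],[0,0,-0.012,0,0,0,0.06],[0,0,0,0,0,0,0.06]]'
python3 -m jog '[[0,0,0,0,0,-0.05,0.06],[0,0,0,0,0,-0.1,0.06],[0,0,0,0,0,-0.12,0.06],[0,0,0,0,0,-0.12,0.06],[0,0,0,0,0,-0.08,0.06],[0,0,0,0,0,-0.05,0.06],[0,0,0,0,0,0,0.06],[0,0,0,0,0,0,0.06]]'
python3 - <<'E'
from h import *
go([.628,.1377,.085],-.6)
s=env.read_camera("side");cv2.imwrite("pics/s6.png",s)
t=env.read_camera("top")
g=cv2.cvtColor(s,cv2.COLOR_BGR2GRAY)
for r in range(200,252,2): print(r,*["%3d"%v for v in g[r,236:276]])
for z in(.082,.123,.145): print(z,proj("side",[.628,.1377,z]))
E
```

```text
time_s: 27.88
tool_pos: [0.6283, 0.137, 0.1183]
tool_rot: [-179.9, -0.2, -30.4]
force: [0.7, 0.4, 0.6]
grip_width: 0.0597
grasp_force: 0.0
time_s: 28.55
tool_pos: [0.627, 0.1365, 0.1155]
tool_rot: [180.0, -0.0, -0.7]
force: [-0.0, 0.3, -0.6]
grip_width: 0.0597
grasp_force: 0.0
t 28.55 pos [0.627  0.1365 0.1155] rot [179.9934  -0.0355  -0.743 ] shift [ 0.001  -0.0012  0.0305] turn [ 0.0001 -0.0006 -0.0025] F [-0.0284  0.3163 -0.6175] w 0.05969446343457911 g 0.0
200  58  56  53  56  53  56  55  55  57  57  53  54  56  60  58  54  53  57  49  39  58  58  23  26  45 107  99  80 108 194 142 130 127 130 128 130 129 128 129 132
202  55  59  55  57  58  59  53  54  54  51  54  53  55  55  54  55  55  55  52  52  53  51  46  56  57  52  51  48 131 149 147 156 155 156 149 120 125 137 145 122
204  57  56  54  54  54  55  57  56  54  57  62  58  52  54  56 101 107  60  52  57  53  28  34  56  58  51  33  32 103 138 192 187 186 185 190 187 186 188 187 183
206  50  46  46  50  58  57  57  56  55  66 114  65  59  51  54  56  59  55  54  49  25  29  36  56  53  33  18  32 116 193 187 186 187 186 187
[... 3004 characters left out ...]
 184 178  93 142 160 134  57  61  51  55  56  61  51  56  52  53  77  60  41  63 166 160 128  78 188 184 180 180 181 184 184 184 184
246 188 186 188 186 186 186 185 184 188  63 116 162 162 112  41  39  39  44  43  44  48  44  44  49  62 120 164 152 105  84 140 187 181 182 180 184 185 183 184 189
248 188 188 186 185 185 182 184 187 188 125  86  91 148 153 160 140 139 115  96 118 116 122 163 159 153 114 113  72 139 187 187 182 181 182 183 185 184 184 189 188
250 189 187 191 186 185 184 186 187 186 190 188 189 132 112  81  91  95 101 100 103  92  91  96  94 138 159 187 185 187 185 183 182 184 184 187 184 186 186 189 191
0.082 [255.8294 239.8634]
0.123 [254.243 224.968]
0.145 [253.3684 216.7548]
```

Side picture data: the hub is upright round the spindle, columns 247–263, bottom rim at row 246, which fits resting on the washer. Regrasping.

```bash
python3 -m jog '[[0.001,-0.0012,0.006,0,0,0,0.06],[0,0,0.008,0,0,0,0.06],[0,0,0.007,0,0,0,0.06],[0,0,0.0045,0,0,0,0.06],[0,0,0,0,0,0,0.06],[0,0,0,0,0,0,0.06]]'
python3 -m jog '[[0,0,0,0,0,0,0.03],[0,0,0,0,0,0,0.0],[0,0,0,0,0,0,0.0],[0,0,0,0,0,0,0.0],[0,0,0,0,0,0,0.0],[0,0,0,0,0,0,0.0]]' 60
python3 -c "
from h import *
go([.628,.1377,.083],-.6); print(env.get_obs()['wrist_torque'])"
```

```text
time_s: 29.15
tool_pos: [0.6273, 0.1378, 0.0888]
tool_rot: [180.0, 0.1, -0.6]
force: [0.4, -0.4, 0.6]
grip_width: 0.06
grasp_force: 0.0
time_s: 29.65
tool_pos: [0.6279, 0.1379, 0.0898]
tool_rot: [180.0, -0.0, -0.6]
force: [-0.8, 0.2, 1.0]
grip_width: 0.0373
grasp_force: 60.0
t 29.65 pos [0.6279 0.1379 0.0898] rot [179.9962  -0.0258  -0.6407] shift [0.0001 0.0002 0.0068] turn [ 0.0001 -0.0005 -0.0007] F [-0.8076  0.1742  1.0409] w 0.0373334976065522 g 59.99940959384878
[-0.0063  0.0785 -0.0268]
```

```bash
python3 -m jog '[[0,0,0.002,0,0,0,0],[0,0,0.002,0,0,0,0],[0,0,0.001,0,0,0,0],[0,0,0,0,0,0,0],[0,0,0,0,0,0,0]]'
python3 -m jog '[[0,0,0.002,0,0,0,0],[0,0,0.001,0,0,0,0],[0,0,0,0,0,0,0],[0,0,0,0,0,0,0]]'
python3 -m jog '[[0,0,0.001,0,0,0,0],[0,0,0.001,0,0,0,0],[0,0,0,0,0,0,0],[0,0,0,0,0,0,0]]'
```

```text
time_s: 30.07
tool_pos: [0.628, 0.1379, 0.0855]
tool_rot: [180.0, -0.0, -0.6]
force: [-2.2, -1.2, 5.7]
grip_width: 0.0373
grasp_force: 60.0
time_s: 30.4
tool_pos: [0.628, 0.1379, 0.0837]
tool_rot: [179.9, -0.1, -0.6]
force: [-4.8, -2.0, 12.8]
grip_width: 0.0376
grasp_force: 60.0
time_s: 30.73
tool_pos: [0.6281, 0.1379, 0.0836]
tool_rot: [179.9, -0.1, -0.6]
force: [-8.9, -3.5, 21.5]
grip_width: 0.0374
grasp_force: 60.0
```

```bash
python3 -m jog '[[0,0,0,0,0,0,0],[0,0,0,0,0,0,0],[0,0,0,0,0,0,0],[0,0,0,0,0,0,0]]'
python3 -c "
from cell import env
print(env.sign_off())"
```

```text
time_s: 31.07
tool_pos: [0.6281, 0.1379, 0.0836]
tool_rot: [179.9, -0.1, -0.6]
force: [-7.4, -3.7, 22.2]
grip_width: 0.0368
grasp_force: 60.0
the job is handed in; nothing more can be done
None
```

I handed the job in at 31 s, and no verdict came back: the cover was levered open to about 100° (not re-checked just before hand-in), the knife was laid flat on the trolley, and the extension is meshed and pressed to its stop with 22 N. I let go of it once, on the spindle, to regrasp it square, and the gripper still holds it at 60 N.

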